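# Empty the catch pan of finished castings

### The job

Collect the two finished heat-sink castings from the shallow steel catch pan into the empty black tray: set each one down on the tray's floor (not dropped), base down and fins up, and let go. Leave the third casting, the untrimmed one with the runner and round stub still on one end, where it lies in the pan.

Things in the scene. Friction and masses are not known exactly. Their poses are not given: they have to be found in the camera images.
- casting_a_center (a point): small finned heat-sink casting of dull dark grey metal, finished: a plain block 40 mm wide (its x), 60 mm long (its y, along the fins) and 30 mm high (its z, fins up), 0.1 to 0.2 kg, with nothing sticking out of its ends. It stands on its base in the catch pan (steel, 262 x 270 mm, floor 2 mm thick, rim 14 mm high, on the bench), with 25 mm or more free beside its two 60 mm sides. This point is its centre, 15 mm above its underside.
- casting_b_center (a point): small finned heat-sink casting of dull dark grey metal, finished: a plain block 40 mm wide (its x), 60 mm long (its y, along the fins) and 30 mm high (its z, fins up), 0.1 to 0.2 kg, with nothing sticking out of its ends. It stands on its base in the catch pan (steel, 262 x 270 mm, floor 2 mm thick, rim 14 mm high, on the bench), with 25 mm or more free beside its two 60 mm sides. This point is its centre, 15 mm above its underside. The same kind as casting_a.
- casting_raw_center (a point): the untrimmed casting, to be left in the pan: the same 40 x 60 x 30 mm finned block, but with a 7 mm high runner and an upright round stub (23 mm across, 20 mm high) on one end, 90 mm long in all. This point is the middle of the whole 90 mm length, 15 mm above its underside; its y points along the length to the stub end, z up.
- tote: the empty black plastic tray that serves as tote, fixed on the bench: 319 mm (its x) by 428 mm (its y) outside, rim 53 mm high, walls sloping outwards; the flat floor inside is about 260 x 370 mm and its top lies 5 mm above the bench. Origin: the middle of the underside, at bench height; z up. It stands beside the catch pan, to the left or to the right of it.
There are look-alikes about, which are no part of the job. Leave any green or purple look-alike of the part that bears casting_b_center alone.

How it is judged:
By the outcome, as a careful person would: the job done as asked, in the order asked, and still so for the second after the job is handed in, with the robot touching nothing.
It also fails if it takes over 58 s, if anything falls off the work surface, if the arm or the gripper's body presses on something with over 40 N, if the wrist force passes 120 N, or if a joint passes its speed limit or range.

### The arm

A 6-joint arm with a two-finger parallel gripper is mounted at the origin on the work surface; the furniture and walls round the work are solid. World frame = base frame: x ahead of the robot, y to its left, z up, the work surface at z = 0. Lengths are in m, angles in rad, forces in N, time in s.
With the tool pointing down it reaches from about 0.2 to 0.875 m from the base axis. Payload 3.4 kg.
Tool frame: the origin (TCP) lies midway between the tips of the shut fingers; the grasp point (between the pads) lies 19 mm behind it; y points along the fingers, z is the direction in which the jaws open and shut, and the axes are right-handed (so a half turn about y gives the same grasp; the last joint's range is limited). The gripper opens to 94 mm and grips with 3 to 60 N. Pads are 16 mm wide; open, the fingers measure 119 mm over their backs; the gripper's body (75 mm by 177 mm) begins 78 mm behind the grasp point.
Start: joints at [-1.418, 0.276, 1.505, -0, 1.361, -0.121], TCP at [0.155, -0.554, 0.205] pointing down, gripper open.
Joint ranges: [-2.89, 2.89], [-0.75, 2.08], [0.22, 2.7], [-1.18, 4.32], [0.11, 2.71], [-2.7, 2.7]. Speed limits (rad/s): [2.57, 2.57, 3.14, 3.14, 3.14, 3.14].

### API

Orientations are given as [roll, pitch, yaw] about the fixed x, y, z axes, in that order (R = Rz(yaw) Ry(pitch) Rx(roll)).
In Python, from station import get_obs, eyes, job gives the robot as it stands.
- The arm moves only by the shell command python3 -m crank 'ROWS' [FORCE]. ROWS is JSON, a list of rows, each an object with "slide": the shift along the world's x, y, z in m, a list of three; "rotation": the turn, a rotation vector about the world's x, y, z in units of 5 degrees (1.0 is 5 degrees), a list of three; "fingers": the finger opening in m, from 0 to 0.094. A call has 1 to 20 rows; each row is the pose to reach, as a shift and turn from the pose measured when the call began; what a row does not reach only later rows make up. A row lasts 1/10 s, in which the tool goes at most 50 mm and 8.59 degrees, less where a joint would pass 70% of its speed; a pose out of reach is approached as far as the arm can. A call with a gripper value outside its range is refused whole. The fingers move at their own pace and stop on an object; FORCE is the grip in N (left out, the last holds). Time passes only in rows, so rows that repeat a pose let the fingers close. It gives the time, the measured TCP pose, the force and the opening at its end, in the units of the state.
- get_obs(): the state, without advancing time (a new reading comes with each control period).
- eyes.get_image(name): name is "scene" or "top"; returns a dict with "pixels" (480x640x3 uint8, red, green, blue), "range_z" (480x640 float32, m along the optical axis (not along the pixel's ray), 0 where there is no reading), "vertical_fov" (degrees; the focal length in pixels is half the picture's height over the tangent of half this angle, whatever the lens; pixels are square), "cx", "cy" (the principal point, pixels), "D" ([k1, k2, p1, p2, k3] as OpenCV has them; the pictures are not rectified), "view" (4x4, takes a point from world to camera coordinates). Camera axes: x right, y up, looking along -z (the intrinsics and any distortion apply to the point x, -y, -z); pixel columns grow to the right and rows downward; lengths in m; the calibration is good to about 2 mm. A picture is of the moment at which its call begins.
- job.sign_off(): hands the job in, once; it reports no verdict.
The state is a dict: "time": time; "joint_positions": joint angles; "qvel": joint speeds; "effort": joint torques, N m; "position": TCP position; "orientation": TCP orientation; "ft_force": force on the tool from outside, world axes, zero at the start; "ft_torque": the same for the moment, N m; "gripper_width": finger opening in m.
Only numpy, scipy, OpenCV 4.12 (cv2) and the standard library are available. Lean on these libraries where they do the work, as an engineer would, in place of code of your own. Each camera call takes 0.05 s, during which the arm holds its last target.

## Working session

There is one attempt and no reset: what is moved stays moved. The work goes in short steps, Python scripts to look and compute and a shell command to move; the robot and the scene stay as the last step left them, time stands still between calls to the robot, and variables do not carry over. Pictures are saved under pics/ and viewed, and the job is handed in when it is done.

```bash
mkdir -p pics; ls
python3 - <<'E'
from station import get_obs, eyes, job
import cv2,numpy as np
print(get_obs())
for n in("scene","top"):
    d=eyes.get_image(n)
    cv2.imwrite(f"pics/{n}0.png",d["pixels"][:,:,::-1])
    np.savez(f"{n}0.npz",**d)
    print(n,d["vertical_fov"],d["cx"],d["cy"],d["D"],d["view"])
E
```

```text
pics
{'time': 0.0, 'joint_positions': array([-1.41800808e+00,  2.76556803e-01,  1.50610254e+00, -1.03056084e-05,
        1.36067522e+00, -1.21043224e-01]), 'qvel': array([ 0.00022942,  0.00018561, -0.00044667, -0.00194973,  0.00160523,
       -0.00025075]), 'effort': array([-5.01931936e-04, -4.04594421e+01, -2.37234414e+01,  7.00558140e-02,
        3.46704852e-02, -1.39029266e-04]), 'position': array([ 0.15537503, -0.55303534,  0.2046387 ]), 'orientation': array([-1.57252671e+00,  2.00330053e-04, -2.86775920e+00]), 'ft_force': array([-0.26552189, -0.24750519, -0.31580305]), 'ft_torque': array([0.01505768, 0.00382867, 0.03701691]), 'gripper_width': 0.09382575394974658}
scene 47.339530451233884 315.30236763286564 238.72908278571714 [0.04284286 0.         0.         0.         0.        ] [[ 0.82673044  0.56237311  0.01591407 -0.42494187]
 [-0.41577342  0.59167269  0.69069233  0.12713025]
 [ 0.37901087 -0.57763302  0.72297362 -1.64987537]
 [ 0.          0.          0.          1.        ]]
top 50.82055274518002 315.27881039620587 243.96130007475963 [-0.05131973  0.          0.          0.          0.        ] [[ 0.02927616 -0.99952676 -0.0094423   0.04176583]
 [ 0.99462462  0.02819134  0.09963488 -0.48500328]
 [-0.09932154 -0.01230847  0.99497926 -1.02896812]
 [ 0.          0.          0.          1.        ]]
```

View pics/scene0.png

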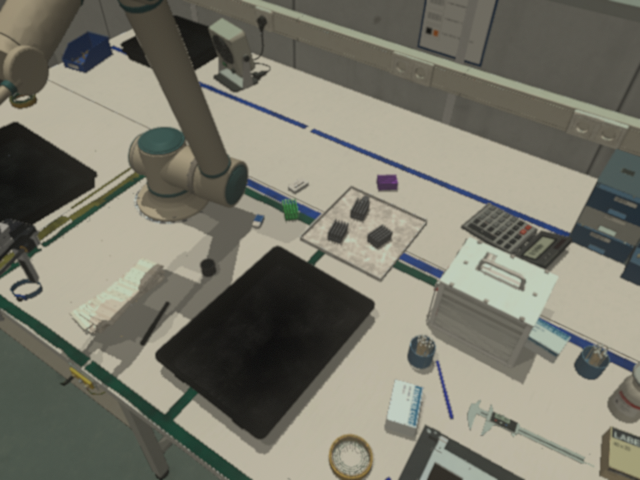

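View pics/top0.png

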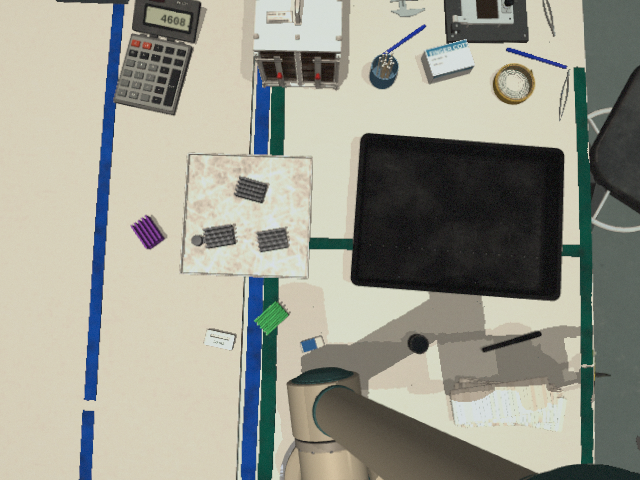

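The pan is on the left in the top view, around (248,215), and the tray is around (458,217). The two finished castings are at (251,189) and (272,239). The raw one is at (215,237), with its stub at (197,240). The green and purple look-alikes are outside the pan.

```bash
cat > h.py <<'E'
import numpy as np,cv2
def cam(d):
    f=240/np.tan(np.radians(float(d["vertical_fov"]))/2)
    return np.array([[f,0,d["cx"]],[0,f,d["cy"]],[0,0,1]],float),np.array(d["D"],float),np.array(d["view"])
def rays(d,uv):
    K,D,V=cam(d); p=cv2.undistortPoints(np.array(uv,float).reshape(-1,1,2),K,D).reshape(-1,2)
    r=np.c_[p[:,0],-p[:,1],-np.ones(len(p))]; R=V[:3,:3]
    return -R.T@V[:3,3], r@R
def onplane(d,uv,z):
    o,r=rays(d,uv); return o+r*((z-o[2])/r[:,2])[:,None]
def cloud(d,uv):
    o,r=rays(d,uv); uv=np.array(uv,int); return o+r*np.array(d["range_z"])[uv[:,1],uv[:,0]][:,None]
E
python3 - <<'E'
from h import *
d=dict(np.load("top0.npz"))
g=cv2.cvtColor(d["pixels"],cv2.COLOR_RGB2GRAY); m=np.zeros_like(g); m[165:265,190:305]=g[165:265,190:305]<120
big=cv2.resize(d["pixels"][150:280,175:320,::-1],None,fx=5,fy=5,interpolation=cv2.INTER_CUBIC); cv2.imwrite("pics/crop.png",big)
m=cv2.morphologyEx(m,cv2.MORPH_CLOSE,np.ones((3,3),np.uint8))
n,l,s,c=cv2.connectedComponentsWithStats(m)
for i in range(1,n):
    if s[i,4]<100: continue
    v,u=np.where(l==i); P=cloud(d,np.c_[u,v]); top=onplane(d,np.c_[u,v],0.032)
    for nm,q in(("mask",top[:,:2]),("cloud",P[P[:,2]>.02][:,:2])):
        r=cv2.minAreaRect(q.astype(np.float32)*1000); print(s[i],nm,r)
    print("z",np.percentile(P[:,2],[5,50,95]))
# tray & pan
P=cloud(d,[[458,217],[430,180],[490,260],[230,260],[295,180],[248,150],[246,277]]);print(P.round(3))
print(onplane(d,[[365,134],[564,149],[557,300],[352,284]],.053).round(3))
print(onplane(d,[[188,153],[312,156],[308,277],[181,274]],.014).round(3))
E
```

```text
[234 177  34  26 591] mask ((593.8696899414062, 195.06253051757812), (63.98251724243164, 43.483856201171875), 75.36248779296875)
[234 177  34  26 591] cloud ((595.4793090820312, 196.35023498535156), (60.32696533203125, 40.59767150878906), 75.79601287841797)
z [0.01027957 0.02831438 0.03491373]
[192 225  44  23 699] mask ((491.4037170410156, 268.88653564453125), (42.17369842529297, 89.72051239013672), 10.696520805358887)
[192 225  44  23 699] cloud ((460.02655029296875, 169.47042846679688), (293.62005615234375, 65.52165985107422), 69.97528839111328)
z [0.00857781 0.02324978 0.03456325]
[257 228  32  24 571] mask ((490.0095520019531, 144.64987182617188), (42.25634765625, 60.20310974121094), 11.132896423339844)
[257 228  32  24 571] cloud ((438.1258544921875, 115.12522888183594), (175.48956298828125, 64.41453552246094), 30.583948135375977)
z [0.00959481 0.0268524  0.03446312]
[[ 0.552 -0.248  0.004]
 [ 0.631 -0.187  0.007]
 [ 0.462 -0.315  0.007]
 [ 0.447  0.237 -0.001]
 [ 0.624  0.104 -0.   ]
 [ 0.688  0.209 -0.001]
 [ 0.411  0.201 -0.   ]]
[[ 0.713 -0.041  0.053]
 [ 0.695 -0.458  0.053]
 [ 0.381 -0.437  0.053]
 [ 0.402 -0.021  0.053]]
[[0.674 0.337 0.014]
 [0.674 0.068 0.014]
 [0.415 0.069 0.014]
 [0.413 0.337 0.014]]
```

View pics/crop.png

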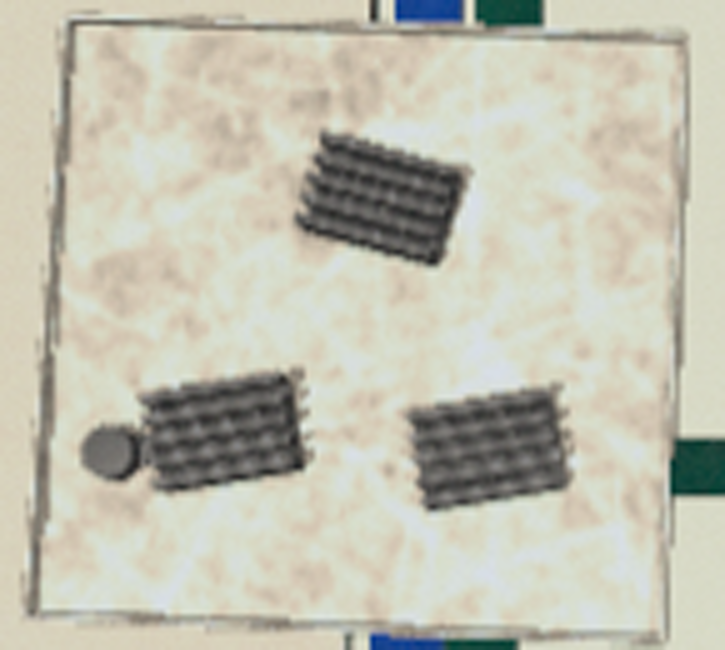

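```bash
python3 -m crank '[{"slide":[0.439,0.749,0],"rotation":[0,0,11.96],"fingers":0.066},{"slide":[0.439,0.749,0],"rotation":[0,0,11.96],"fingers":0.066},{"slide":[0.439,0.749,0],"rotation":[0,0,11.96],"fingers":0.066},{"slide":[0.439,0.749,0],"rotation":[0,0,11.96],"fingers":0.066},{"slide":[0.439,0.749,0],"rotation":[0,0,11.96],"fingers":0.066},{"slide":[0.439,0.749,0],"rotation":[0,0,11.96],"fingers":0.066},{"slide":[0.439,0.749,0],"rotation":[0,0,11.96],"fingers":0.066},{"slide":[0.439,0.749,0],"rotation":[0,0,11.96],"fingers":0.066},{"slide":[0.439,0.749,0],"rotation":[0,0,11.96],"fingers":0.066},{"slide":[0.439,0.749,0],"rotation":[0,0,11.96],"fingers":0.066},{"slide":[0.439,0.749,0],"rotation":[0,0,11.96],"fingers":0.066},{"slide":[0.439,0.749,0],"rotation":[0,0,11.96],"fingers":0.066},{"slide":[0.439,0.749,0],"rotation":[0,0,11.96],"fingers":0.066},{"slide":[0.439,0.749,0],"rotation":[0,0,11.96],"fingers":0.066},{"slide":[0.439,0.749,0],"rotation":[0,0,11.96],"fingers":0.066},{"slide":[0.439,0.749,0],"rotation":[0,0,11.96],"fingers":0.066},{"slide":[0.439,0.749,0],"rotation":[0,0,11.96],"fingers":0.066},{"slide":[0.439,0.749,0],"rotation":[0,0,11.96],"fingers":0.066},{"slide":[0.439,0.749,0],"rotation":[0,0,11.96],"fingers":0.066},{"slide":[0.439,0.749,0],"rotation":[0,0,11.96],"fingers":0.066}]' 25
```

```text
time: 2.1
position: [0.5936, 0.1955, 0.2039]
orientation: [-1.574, -0.002, -1.823]
ft_force: [1.1, -0.7, -0.1]
gripper_width: 0.066
```

```bash
python3 -m crank '[{"slide":[0.001,0,-0.05],"rotation":[0,0,0],"fingers":0.066},{"slide":[0.001,0,-0.10],"rotation":[0,0,0],"fingers":0.066},{"slide":[0.001,0,-0.13],"rotation":[0,0,0],"fingers":0.066},{"slide":[0.001,0,-0.15],"rotation":[0,0,0],"fingers":0.066},{"slide":[0.001,0,-0.165],"rotation":[0,0,0],"fingers":0.066},{"slide":[0.001,0,-0.18],"rotation":[0,0,0],"fingers":0.066},{"slide":[0.001,0,-0.19],"rotation":[0,0,0],"fingers":0.066},{"slide":[0.001,0,-0.197],"rotation":[0,0,0],"fingers":0.066},{"slide":[0.001,0,-0.197],"rotation":[0,0,0],"fingers":0.066},{"slide":[0.001,0,-0.197],"rotation":[0,0,0],"fingers":0.066}]'
python3 - <<'E'
from station import eyes
import cv2
d=eyes.get_image("scene"); cv2.imwrite("pics/s1.png",cv2.resize(d["pixels"][160:300,270:450,::-1],None,fx=4,fy=4))
E
```

```text
time: 3.1
position: [0.5949, 0.1952, 0.0075]
orientation: [-1.573, -0.001, -1.824]
ft_force: [-0.1, 0.4, 0.8]
gripper_width: 0.066
```

View pics/s1.png

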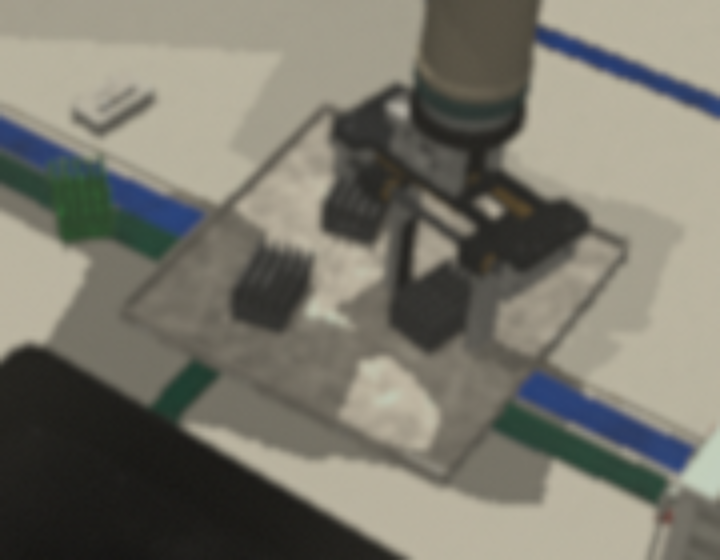

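The fingers straddle casting A (crop pixel (430,310)), one on each side. I'll close and lift a little.

```bash
python3 -m crank '[{"slide":[0,0,0],"rotation":[0,0,0],"fingers":0.03},{"slide":[0,0,0],"rotation":[0,0,0],"fingers":0.03},{"slide":[0,0,0],"rotation":[0,0,0],"fingers":0.03},{"slide":[0,0,0],"rotation":[0,0,0],"fingers":0.03},{"slide":[0,0,0],"rotation":[0,0,0],"fingers":0.03},{"slide":[0,0,0],"rotation":[0,0,0],"fingers":0.03},{"slide":[0,0,0],"rotation":[0,0,0],"fingers":0.03},{"slide":[0,0,0.01],"rotation":[0,0,0],"fingers":0.03},{"slide":[0,0,0.03],"rotation":[0,0,0],"fingers":0.03},{"slide":[0,0,0.06],"rotation":[0,0,0],"fingers":0.03},{"slide":[0,0,0.1],"rotation":[0,0,0],"fingers":0.03},{"slide":[0,0,0.14],"rotation":[0,0,0],"fingers":0.03},{"slide":[0,0,0.14],"rotation":[0,0,0],"fingers":0.03}]' 25
```

```text
time: 4.45
position: [0.5993, 0.1962, 0.1544]
orientation: [-1.561, 0.005, -1.824]
ft_force: [0.7, 0.1, -0.9]
gripper_width: 0.0399
```

```bash
python3 -m crank '[{"slide":[0.011,-0.05,0],"rotation":[0,0,0],"fingers":0.03},{"slide":[0.011,-0.1,0],"rotation":[0,0,0],"fingers":0.03},{"slide":[0.011,-0.14,0],"rotation":[0,0,0],"fingers":0.03},{"slide":[0.011,-0.18,0],"rotation":[0,0,0],"fingers":0.03},{"slide":[0.011,-0.22,0],"rotation":[0,0,0],"fingers":0.03},{"slide":[0.011,-0.26,0],"rotation":[0,0,0],"fingers":0.03},{"slide":[0.011,-0.3,0],"rotation":[0,0,0],"fingers":0.03},{"slide":[0.011,-0.33,0],"rotation":[0,0,0],"fingers":0.03},{"slide":[0.011,-0.346,0],"rotation":[0,0,0],"fingers":0.03},{"slide":[0.011,-0.346,0],"rotation":[0,0,0],"fingers":0.03},{"slide":[0.011,-0.346,0],"rotation":[0,0,0],"fingers":0.03},{"slide":[0.011,-0.346,0],"rotation":[0,0,0],"fingers":0.03},{"slide":[0.011,-0.346,0],"rotation":[0,0,0],"fingers":0.03}]'
python3 - <<'E'
from station import eyes,get_obs
import cv2
d=eyes.get_image("scene"); cv2.imwrite("pics/s2.png",cv2.resize(d["pixels"][160:360,200:450,::-1],None,fx=3,fy=3))
o=get_obs();print(o["position"],o["orientation"],o["ft_force"],o["gripper_width"])
E
```

```text
time: 5.75
position: [0.6103, -0.1481, 0.1545]
orientation: [-1.562, 0.005, -1.822]
ft_force: [-1.0, 0.8, -0.3]
gripper_width: 0.0399
[ 0.61031911 -0.14831762  0.15449998] [-1.56144201  0.00482884 -1.82174424] [ 0.54840704 -0.43715517 -1.71803042] 0.03983091742719864
```

View pics/s2.png

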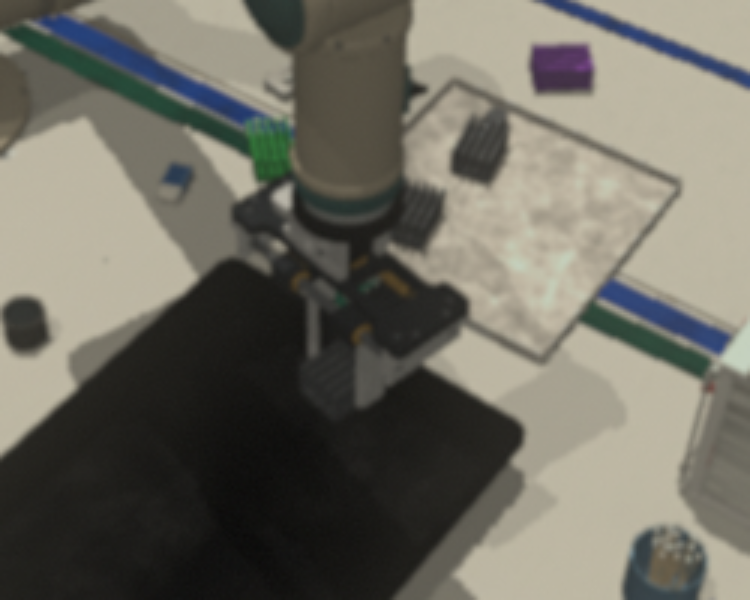

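Run:
```python
from station import eyes,get_obs
import cv2
d=eyes.get_image("scene"); im=d["pixels"][250:310,280:370,::-1]
cv2.imwrite("pics/s3.png",cv2.resize(cv2.convertScaleAbs(im,alpha=2),None,fx=8,fy=8,interpolation=cv2.INTER_CUBIC))
o=get_obs();print(o["position"],o["orientation"],o["ft_force"],o["ft_torque"])
```

```text
[ 0.61035177 -0.14852029  0.15454418] [-1.56130169  0.00473906 -1.82189973] [-0.66409006  0.78450062 -0.20287071] [-0.05820103  0.00839793 -0.04333377]
```

View pics/s3.png

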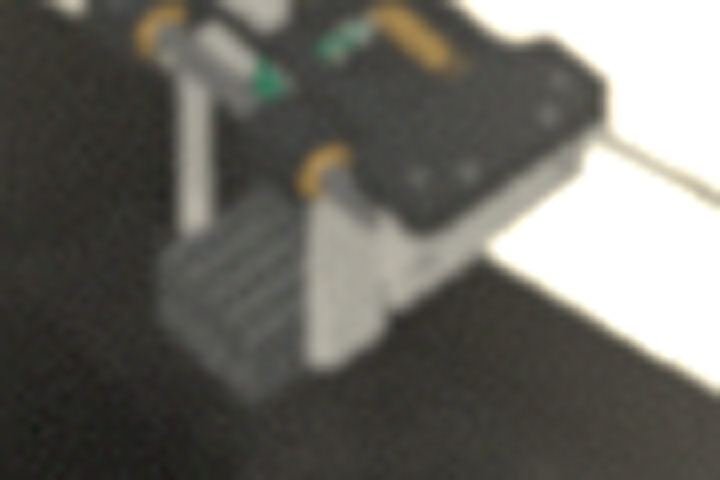

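```bash
cat >> h.py <<'E'
def proj(d,P):
    K,D,V=cam(d); c=np.array(P)@V[:3,:3].T+V[:3,3]; return cv2.projectPoints(c*[1,-1,-1],np.zeros(3),np.zeros(3),K,D)[0].reshape(-1,2)
E
python3 - <<'E'
from station import eyes,get_obs
from h import *
d=eyes.get_image("scene"); o=get_obs(); p=o["position"]; a=o["orientation"][2]+np.pi/2
s=np.array([np.cos(a),np.sin(a),0]);l=np.array([-s[1],s[0],0]);z=np.array([0,0,1.])
C=[p+s*i*.02+l*j*.03+z*k for i,j in((-1,-1),(1,-1),(1,1),(-1,1)) for k in(-.005,.025)]
q=proj(d,C)
im=cv2.convertScaleAbs(d["pixels"][250:310,280:370,::-1],alpha=2);im=cv2.resize(im,None,fx=8,fy=8,interpolation=cv2.INTER_CUBIC)
Q=((q-[280,250]+.5)*8).astype(int)
for i,j in((0,2),(2,4),(4,6),(6,0),(1,3),(3,5),(5,7),(7,1),(0,1),(2,3),(4,5),(6,7)): cv2.line(im,tuple(map(int,Q[i])),tuple(map(int,Q[j])),(0,255,0),1)
cv2.imwrite("pics/s4.png",im)
E
```

```text
(no output)
```

View pics/s4.png

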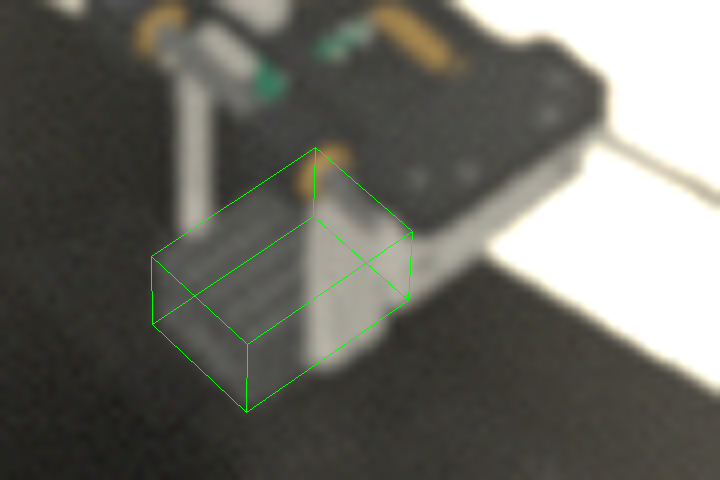

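```bash
python3 -m crank '[{"slide":[0,0,-0.04],"rotation":[-0.036,0.139,0],"fingers":0.03},{"slide":[0,0,-0.08],"rotation":[-0.036,0.139,0],"fingers":0.03},{"slide":[0,0,-0.1],"rotation":[-0.036,0.139,0],"fingers":0.03},{"slide":[0,0,-0.115],"rotation":[-0.036,0.139,0],"fingers":0.03},{"slide":[0,0,-0.125],"rotation":[-0.036,0.139,0],"fingers":0.03},{"slide":[0,0,-0.13],"rotation":[-0.036,0.139,0],"fingers":0.03},{"slide":[0,0,-0.13],"rotation":[-0.036,0.139,0],"fingers":0.03},{"slide":[0,0,-0.13],"rotation":[-0.036,0.139,0],"fingers":0.03},{"slide":[0,0,-0.13],"rotation":[-0.036,0.139,0],"fingers":0.03}]'
```

```text
time: 6.8
position: [0.6111, -0.149, 0.0256]
orientation: [-1.57, -0.002, -1.822]
ft_force: [0.1, -0.7, -0.7]
gripper_width: 0.0401
```

```bash
python3 -m crank '[{"slide":[0,0,-0.005],"rotation":[0,0,0],"fingers":0.03},{"slide":[0,0,-0.009],"rotation":[0,0,0],"fingers":0.03},{"slide":[0,0,-0.012],"rotation":[0,0,0],"fingers":0.03},{"slide":[0,0,-0.0135],"rotation":[0,0,0],"fingers":0.03},{"slide":[0,0,-0.0145],"rotation":[0,0,0],"fingers":0.03},{"slide":[0,0,-0.0145],"rotation":[0,0,0],"fingers":0.03}]'
```

```text
time: 7.4
position: [0.611, -0.149, 0.0109]
orientation: [-1.571, -0.002, -1.822]
ft_force: [-0.2, -0.4, -1.6]
gripper_width: 0.0395
```

```bash
python3 -m crank '[{"slide":[0,0,-0.0005],"rotation":[0,0,0],"fingers":0.03},{"slide":[0,0,-0.001],"rotation":[0,0,0],"fingers":0.03},{"slide":[0,0,-0.001],"rotation":[0,0,0],"fingers":0.03}]'
```

```text
time: 7.7
position: [0.6112, -0.149, 0.0102]
orientation: [-1.57, -0.002, -1.822]
ft_force: [0.3, -0.1, -0.1]
gripper_width: 0.0398
```

```bash
python3 -m crank '[{"slide":[0,0,-0.0005],"rotation":[0,0,0],"fingers":0.03},{"slide":[0,0,-0.001],"rotation":[0,0,0],"fingers":0.03},{"slide":[0,0,-0.001],"rotation":[0,0,0],"fingers":0.03}]'
```

```text
time: 8.0
position: [0.6112, -0.149, 0.0101]
orientation: [-1.57, -0.002, -1.822]
ft_force: [-2.5, 0.7, 5.8]
gripper_width: 0.0401
```

Contact shows at about 6 N, so I'll release and rise.

```bash
python3 -m crank '[{"slide":[0,0,0.0005],"rotation":[0,0,0],"fingers":0.062},{"slide":[0,0,0.0005],"rotation":[0,0,0],"fingers":0.062},{"slide":[0,0,0.0005],"rotation":[0,0,0],"fingers":0.062},{"slide":[0,0,0.0005],"rotation":[0,0,0],"fingers":0.062},{"slide":[0,0,0.0005],"rotation":[0,0,0],"fingers":0.062},{"slide":[0,0,0.02],"rotation":[0,0,0],"fingers":0.062},{"slide":[0,0,0.05],"rotation":[0,0,0],"fingers":0.062},{"slide":[0,0,0.1],"rotation":[0,0,0],"fingers":0.062},{"slide":[0,0,0.15],"rotation":[0,0,0],"fingers":0.062},{"slide":[0,0,0.15],"rotation":[0,0,0],"fingers":0.062}]'
python3 - <<'E'
from station import eyes,get_obs
import cv2
d=eyes.get_image("scene"); im=d["pixels"][200:350,220:400,::-1]
cv2.imwrite("pics/s5.png",cv2.resize(cv2.convertScaleAbs(im,alpha=2),None,fx=4,fy=4,interpolation=cv2.INTER_CUBIC))
o=get_obs();print(o["position"],o["orientation"],o["gripper_width"])
E
```

```text
time: 9.0
position: [0.6158, -0.1506, 0.1681]
orientation: [-1.555, -0.003, -1.822]
ft_force: [0.4, -0.2, 0.4]
gripper_width: 0.0621
[ 0.61373021 -0.14987292  0.1644213 ] [-1.56095851 -0.00255481 -1.8220282 ] 0.06235886169244321
```

View pics/s5.png

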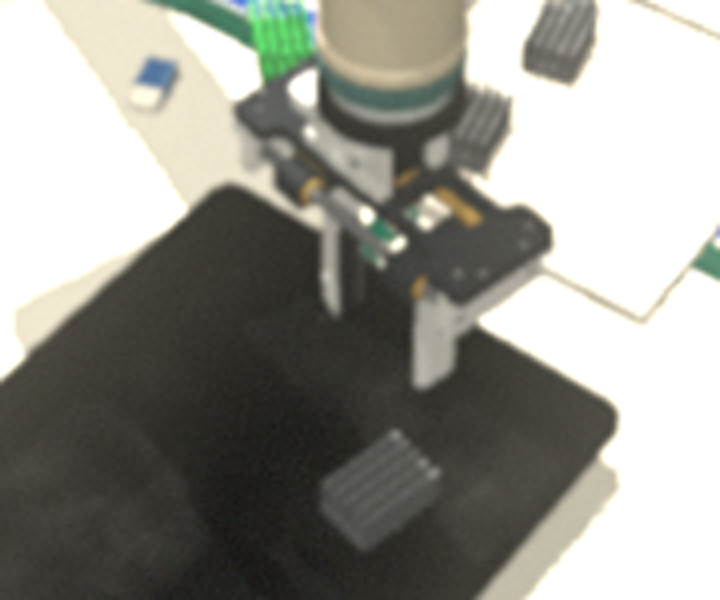

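Casting A stands fins up on the tray floor (crop (380,490)). Next is B, at about (0.491, 0.145).

```bash
python3 -m crank '[{"slide":[-0.02,0.045,0.03],"rotation":[0,0,1],"fingers":0.066},{"slide":[-0.04,0.09,0.03],"rotation":[0,0,2],"fingers":0.066},{"slide":[-0.06,0.135,0.03],"rotation":[0,0,3],"fingers":0.066},{"slide":[-0.08,0.18,0.03],"rotation":[0,0,4],"fingers":0.066},{"slide":[-0.1,0.225,0.02],"rotation":[0,0,5.1],"fingers":0.066},{"slide":[-0.115,0.265,0],"rotation":[0,0,5.1],"fingers":0.066},{"slide":[-0.123,0.29,-0.02],"rotation":[0,0,5.1],"fingers":0.066},{"slide":[-0.123,0.295,-0.04],"rotation":[0,0,5.1],"fingers":0.066},{"slide":[-0.123,0.295,-0.05],"rotation":[0,0,5.1],"fingers":0.066},{"slide":[-0.123,0.295,-0.05],"rotation":[0,0,5.1],"fingers":0.066},{"slide":[-0.123,0.295,-0.05],"rotation":[0,0,5.1],"fingers":0.066},{"slide":[-0.123,0.295,-0.05],"rotation":[0,0,5.1],"fingers":0.066}]'
```

```text
time: 10.25
position: [0.4917, 0.1445, 0.115]
orientation: [-1.56, -0.003, -1.378]
ft_force: [-0.6, -0.6, -0.1]
gripper_width: 0.0663
```

```bash
python3 -m crank '[{"slide":[-0.001,0.001,-0.03],"rotation":[0.01,0.13,0],"fingers":0.066},{"slide":[-0.001,0.001,-0.06],"rotation":[0.01,0.13,0],"fingers":0.066},{"slide":[-0.001,0.001,-0.08],"rotation":[0.01,0.13,0],"fingers":0.066},{"slide":[-0.001,0.001,-0.095],"rotation":[0.01,0.13,0],"fingers":0.066},{"slide":[-0.001,0.001,-0.103],"rotation":[0.01,0.13,0],"fingers":0.066},{"slide":[-0.001,0.001,-0.107],"rotation":[0.01,0.13,0],"fingers":0.066},{"slide":[-0.001,0.001,-0.107],"rotation":[0.01,0.13,0],"fingers":0.066},{"slide":[-0.001,0.001,-0.107],"rotation":[0.01,0.13,0],"fingers":0.066}]'
python3 - <<'E'
from station import eyes,get_obs
import cv2
d=eyes.get_image("scene"); cv2.imwrite("pics/s6.png",cv2.resize(d["pixels"][160:300,270:450,::-1],None,fx=4,fy=4))
E
```

```text
time: 11.05
position: [0.4915, 0.1455, 0.0088]
orientation: [-1.569, 0.0, -1.379]
ft_force: [-0.6, -0.0, -0.9]
gripper_width: 0.0659
```

View pics/s6.png

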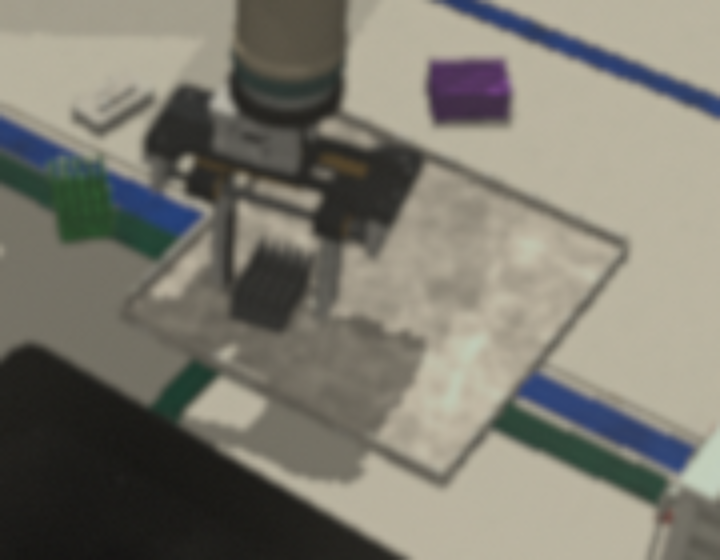

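The fingers straddle B (crop (270,285)). Closing and lifting.

```bash
python3 -m crank '[{"slide":[0,0,-0.001],"rotation":[0,0,0],"fingers":0.03},{"slide":[0,0,-0.001],"rotation":[0,0,0],"fingers":0.03},{"slide":[0,0,-0.001],"rotation":[0,0,0],"fingers":0.03},{"slide":[0,0,-0.001],"rotation":[0,0,0],"fingers":0.03},{"slide":[0,0,-0.001],"rotation":[0,0,0],"fingers":0.03},{"slide":[0,0,-0.001],"rotation":[0,0,0],"fingers":0.03},{"slide":[0,0,-0.001],"rotation":[0,0,0],"fingers":0.03}]' 25; python3 -m crank '[{"slide":[0,0,0.01],"rotation":[0,0,0],"fingers":0.03},{"slide":[0,0,0.03],"rotation":[0,0,0],"fingers":0.03},{"slide":[0,0,0.06],"rotation":[0,0,0],"fingers":0.03},{"slide":[0,0,0.09],"rotation":[0,0,0],"fingers":0.03},{"slide":[0,0,0.11],"rotation":[0,0,0],"fingers":0.03},{"slide":[0,0,0.12],"rotation":[0,0,0],"fingers":0.03},{"slide":[0,0,0.12],"rotation":[0,0,0],"fingers":0.03}]'
```

```text
time: 11.8
position: [0.491, 0.1455, 0.008]
orientation: [-1.57, 0.0, -1.378]
ft_force: [-1.8, -0.2, 4.8]
gripper_width: 0.0398
time: 12.5
position: [0.4922, 0.1457, 0.1294]
orientation: [-1.566, 0.0, -1.378]
ft_force: [-0.7, 0.6, -1.2]
gripper_width: 0.0398
```

```bash
python3 -m crank '[{"slide":[0.008,-0.04,0.01],"rotation":[0,0,0],"fingers":0.03},{"slide":[0.008,-0.08,0.01],"rotation":[0,0,0],"fingers":0.03},{"slide":[0.008,-0.12,0.01],"rotation":[0,0,0],"fingers":0.03},{"slide":[0.008,-0.16,0.01],"rotation":[0,0,0],"fingers":0.03},{"slide":[0.008,-0.2,0.01],"rotation":[0,0,0],"fingers":0.03},{"slide":[0.008,-0.24,0.01],"rotation":[0,0,0],"fingers":0.03},{"slide":[0.008,-0.28,0.01],"rotation":[0,0,0],"fingers":0.03},{"slide":[0.008,-0.32,0.01],"rotation":[0,0,0],"fingers":0.03},{"slide":[0.008,-0.36,0.01],"rotation":[0,0,0],"fingers":0.03},{"slide":[0.008,-0.38,0.01],"rotation":[0,0,0],"fingers":0.03},{"slide":[0.008,-0.386,0.01],"rotation":[0,0,0],"fingers":0.03},{"slide":[0.008,-0.386,0],"rotation":[0,0,0],"fingers":0.03},{"slide":[0.008,-0.386,-0.03],"rotation":[0,0,0],"fingers":0.03},{"slide":[0.008,-0.386,-0.06],"rotation":[0,0,0],"fingers":0.03},{"slide":[0.008,-0.386,-0.08],"rotation":[0,0,0],"fingers":0.03},{"slide":[0.008,-0.386,-0.09],"rotation":[0,0,0],"fingers":0.03},{"slide":[0.008,-0.386,-0.1],"rotation":[0,0,0],"fingers":0.03},{"slide":[0.008,-0.386,-0.1],"rotation":[0,0,0],"fingers":0.03},{"slide":[0.008,-0.386,-0.1],"rotation":[0,0,0],"fingers":0.03}]'
python3 - <<'E'
from station import eyes,get_obs
import cv2
d=eyes.get_image("scene"); im=d["pixels"][220:370,190:370,::-1]
cv2.imwrite("pics/s7.png",cv2.resize(cv2.convertScaleAbs(im,alpha=2),None,fx=4,fy=4,interpolation=cv2.INTER_CUBIC))
E
```

```text
time: 14.4
position: [0.5008, -0.2402, 0.0299]
orientation: [-1.565, -0.0, -1.378]
ft_force: [0.0, -0.4, -0.7]
gripper_width: 0.0397
```

View pics/s7.png

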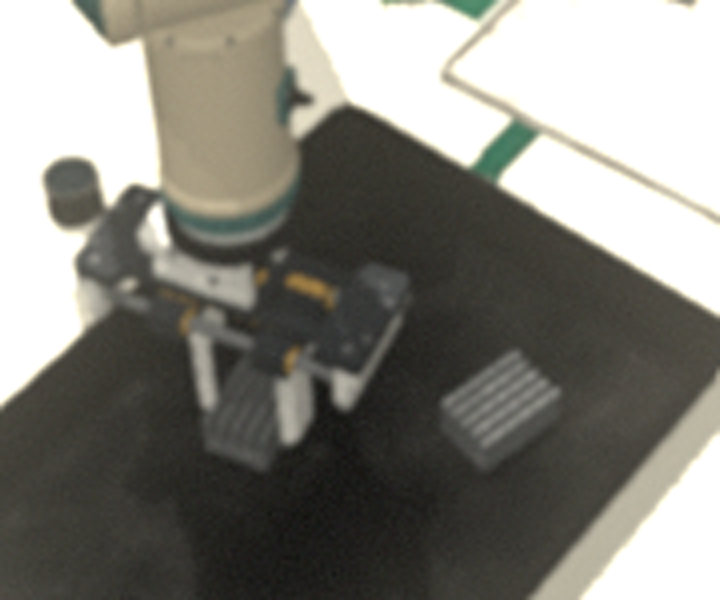

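B hangs level between the fingers (crop (240,420)), and A stands at (500,410). Lowering.

```bash
python3 -m crank '[{"slide":[0,0,-0.005],"rotation":[-0.01,0.056,0],"fingers":0.03},{"slide":[0,0,-0.01],"rotation":[-0.01,0.056,0],"fingers":0.03},{"slide":[0,0,-0.014],"rotation":[-0.01,0.056,0],"fingers":0.03},{"slide":[0,0,-0.017],"rotation":[-0.01,0.056,0],"fingers":0.03},{"slide":[0,0,-0.0185],"rotation":[-0.01,0.056,0],"fingers":0.03},{"slide":[0,0,-0.019],"rotation":[-0.01,0.056,0],"fingers":0.03},{"slide":[0,0,-0.019],"rotation":[-0.01,0.056,0],"fingers":0.03}]'; python3 -m crank '[{"slide":[0,0,-0.0005],"rotation":[0,0,0],"fingers":0.03},{"slide":[0,0,-0.0005],"rotation":[0,0,0],"fingers":0.03}]'
```

```text
time: 15.15
position: [0.5009, -0.2405, 0.0111]
orientation: [-1.57, -0.001, -1.378]
ft_force: [0.3, -0.2, -1.3]
gripper_width: 0.0401
time: 15.35
position: [0.501, -0.2406, 0.0107]
orientation: [-1.57, -0.001, -1.378]
ft_force: [-0.1, -0.2, -1.4]
gripper_width: 0.0398
```

```bash
python3 -m crank '[{"slide":[0,0,-0.0005],"rotation":[0,0,0],"fingers":0.03},{"slide":[0,0,-0.001],"rotation":[0,0,0],"fingers":0.03},{"slide":[0,0,-0.001],"rotation":[0,0,0],"fingers":0.03}]'
```

```text
time: 15.65
position: [0.5011, -0.2406, 0.0106]
orientation: [-1.569, -0.001, -1.378]
ft_force: [-1.2, 0.8, 5.5]
gripper_width: 0.0398
```

Contact. Releasing and rising.

```bash
python3 -m crank '[{"slide":[0,0,0.0005],"rotation":[0,0,0],"fingers":0.062},{"slide":[0,0,0.0005],"rotation":[0,0,0],"fingers":0.062},{"slide":[0,0,0.0005],"rotation":[0,0,0],"fingers":0.062},{"slide":[0,0,0.0005],"rotation":[0,0,0],"fingers":0.062},{"slide":[0,0,0.0005],"rotation":[0,0,0],"fingers":0.062},{"slide":[0,0,0.02],"rotation":[0,0,0],"fingers":0.062},{"slide":[0,0,0.05],"rotation":[0,0,0],"fingers":0.062},{"slide":[0,0,0.1],"rotation":[0,0,0],"fingers":0.062},{"slide":[0,0,0.15],"rotation":[0,0,0],"fingers":0.062},{"slide":[0,0,0.19],"rotation":[0,0,0],"fingers":0.062},{"slide":[0,0,0.19],"rotation":[0,0,0],"fingers":0.062},{"slide":[-0.05,-0.05,0.19],"rotation":[0,0,0],"fingers":0.062},{"slide":[-0.1,-0.1,0.19],"rotation":[0,0,0],"fingers":0.062},{"slide":[-0.15,-0.15,0.19],"rotation":[0,0,0],"fingers":0.062},{"slide":[-0.2,-0.2,0.19],"rotation":[0,0,0],"fingers":0.062},{"slide":[-0.2,-0.2,0.19],"rotation":[0,0,0],"fingers":0.062},{"slide":[-0.2,-0.2,0.19],"rotation":[0,0,0],"fingers":0.062},{"slide":[-0.2,-0.2,0.19],"rotation":[0,0,0],"fingers":0.062}]'
python3 - <<'E'
from station import eyes,get_obs
import cv2,numpy as np
d=eyes.get_image("scene"); im=d["pixels"][170:370,180:430,::-1]
cv2.imwrite("pics/s8.png",cv2.resize(cv2.convertScaleAbs(im,alpha=1.6),None,fx=3,fy=3,interpolation=cv2.INTER_CUBIC))
d=eyes.get_image("top"); np.savez("top1.npz",**d)
cv2.imwrite("pics/t8.png",cv2.convertScaleAbs(d["pixels"][:,:,::-1],alpha=1.6))
E
```

```text
time: 17.45
position: [0.2978, -0.443, 0.1991]
orientation: [-1.571, -0.0, -1.383]
ft_force: [-0.3, 0.7, 0.2]
gripper_width: 0.062
```

View pics/s8.png

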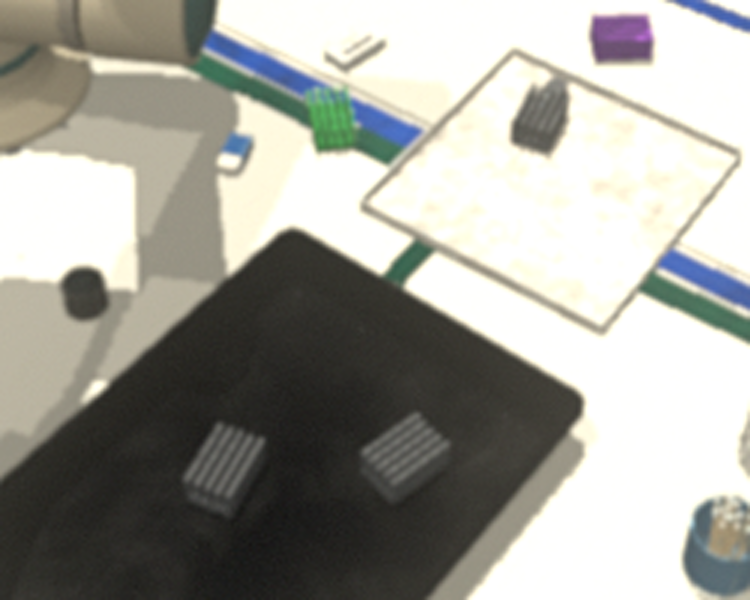

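View pics/t8.png

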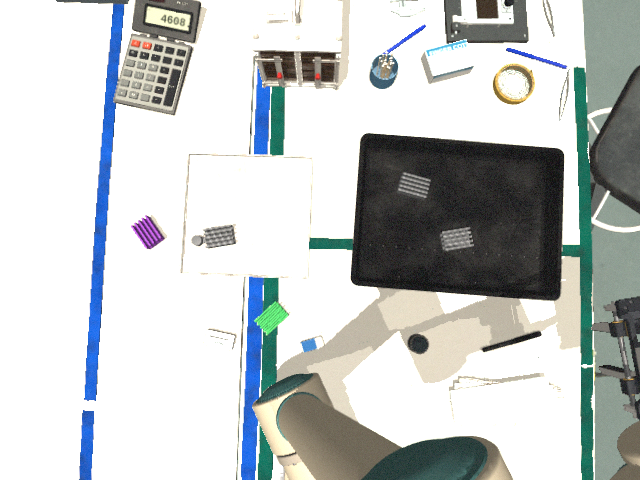

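Both castings stand fins up on the tray floor, at top-view pixels (414,185) and (457,239). The raw one is still at (215,237) in the pan, and the arm is clear.

```bash
python3 -c "
from station import job
print(job.sign_off())"
```

```text
the job is handed in; nothing more can be done
None
```

I moved both finished castings from the pan to the black tray, and they now stand base down, fins up on its floor. I handed the job in at about 17.5 s.

- **Placing:** I lowered each casting until the wrist read about 6 N of contact, then let go. They sit at about (0.611, -0.149) and (0.501, -0.241).
- **Last checks:** the final top and scene pictures show both castings level in the tray. The untrimmed casting is in the pan at the same pixels as at the start, and the green and purple look-alikes have not moved. The arm is clear and touching nothing.
- **Disagreements:** after fast lifts the tool ended 7 mm or more high and about 0.6° tilted. I corrected this each time before setting a part down, and no check failed.

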